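Find the soft shock mount and mark it

TASK

Three work lamps sit on spring shock mounts; press each lamp head down about a centimetre with the fingertips and let it spring back, going from the robot's left to its right, and feel which mount is softest. Then push the square tag of the softest mount all the way down and leave the other two tags standing up. Only touch and press: do not pull a tag up, do not ram a lamp against its stop, and leave everything else on the bench where it is.

Things in the scene. Friction and masses are not known exactly. Their poses are not given: they have to be found in the camera images.
- mount_left: the left one (left is +y) of three like stations fixed to the bench: dark steel base 180 (x) x 84 (y) x 12 high, origin under its centre. 35 mm along its +x a black round lamp on a coil spring; 58 mm along -x (robot's side) a square steel tag. A soft, a medium and a stiff spring (spring_soft, spring_medium, spring_stiff in the rules) are dealt to the mounts anew each time, look alike and must be felt
- lamp_left_top (a point): centre of the flat top face (lens, 76 mm across) of the left mount's lamp head while it is released, 100 mm above the bench; the point itself stays there. The lamp slides straight down up to 20 mm, to a hard stop, and springs back. It moves from about 2.5 N, then force grows evenly with depth: 10 mm takes about 6 N (soft), 10 N (medium), 17 N (stiff)
- tag_left_top (a point): centre of the top face of the left mount's tag, a flat square steel plate 36 x 36 x 5 on a stem in a black sleeve (sleeve 24 across, its top 72 mm above the bench); the face is 92 to 95 mm above the bench at the start, 77 mm when fully down. Moves with the tag
- tag_left (a joint): how far the left mount's tag is pushed down, m: 0 to 0.003 at the start (standing up), 0.018 fully down; negative if pulled up out of its sleeve. Slides with about 4 N of friction and stays where it is left
- mount_middle: the middle one (left is +y) of three like stations fixed to the bench: dark steel base 180 (x) x 84 (y) x 12 high, origin under its centre. 35 mm along its +x a black round lamp on a coil spring; 58 mm along -x (robot's side) a square steel tag. A soft, a medium and a stiff spring (spring_soft, spring_medium, spring_stiff in the rules) are dealt to the mounts anew each time, look alike and must be felt
- lamp_middle_top (a point): centre of the flat top face (lens, 76 mm across) of the middle mount's lamp head while it is released, 100 mm above the bench; the point itself stays there. The lamp slides straight down up to 20 mm, to a hard stop, and springs back. It moves from about 2.5 N, then force grows evenly with depth: 10 mm takes about 6 N (soft), 10 N (medium), 17 N (stiff)
- tag_middle_top (a point): centre of the top face of the middle mount's tag, a flat square steel plate 36 x 36 x 5 on a stem in a black sleeve (sleeve 24 across, its top 72 mm above the bench); the face is 92 to 95 mm above the bench at the start, 77 mm when fully down. Moves with the tag
- tag_middle (a joint): how far the middle mount's tag is pushed down, m: 0 to 0.003 at the start (standing up), 0.018 fully down; negative if pulled up out of its sleeve. Slides with about 4 N of friction and stays where it is left
- mount_right: the right one (left is +y) of three like stations fixed to the bench: dark steel base 180 (x) x 84 (y) x 12 high, origin under its centre. 35 mm along its +x a black round lamp on a coil spring; 58 mm along -x (robot's side) a square steel tag. A soft, a medium and a stiff spring (spring_soft, spring_medium, spring_stiff in the rules) are dealt to the mounts anew each time, look alike and must be felt
- lamp_right_top (a point): centre of the flat top face (lens, 76 mm across) of the right mount's lamp head while it is released, 100 mm above the bench; the point itself stays there. The lamp slides straight down up to 20 mm, to a hard stop, and springs back. It moves from about 2.5 N, then force grows evenly with depth: 10 mm takes about 6 N (soft), 10 N (medium), 17 N (stiff)
- tag_right_top (a point): centre of the top face of the right mount's tag, a flat square steel plate 36 x 36 x 5 on a stem in a black sleeve (sleeve 24 across, its top 72 mm above the bench); the face is 92 to 95 mm above the bench at the start, 77 mm when fully down. Moves with the tag
- tag_right (a joint): how far the right mount's tag is pushed down, m: 0 to 0.003 at the start (standing up), 0.018 fully down; negative if pulled up out of its sleeve. Slides with about 4 N of friction and stays where it is left
- screwdriver: a loose screwdriver, 180 long and about 26 thick, lying along x between the left and middle mounts. To be left alone
- bezel: a loose steel ring 38 across, 12 high, between the middle and right mounts; origin at the centre of its underside. To be left alone
- lens_cap: a loose black round cap 38 across, 14 high, between the middle and right mounts; origin at the centre of its underside. To be left alone
- torch: a loose black hand torch, 175 long, 44 thick at its head, lying beyond the mounts. To be left alone
- screw_dish: a steel dish 70 across, 25 high, beyond the mounts; origin at the centre of its underside. To be left alone
Mind the look-alikes: they are no part of the job. What is shaped like the mount_left but pink is not meant.

How it is judged:
By the outcome, as a careful person would: the job done as asked, in the order asked, and still so for the second after the job is handed in, with the robot touching nothing.
It also fails if it takes over 54 s, if anything falls off the work surface, if the arm or the gripper's body presses on something with over 40 N, if the wrist force passes 120 N, or if a joint passes its speed limit or range.

ROBOT

A 6-joint arm with a two-finger parallel gripper is mounted at the origin on the work surface. World frame = base frame: x ahead of the robot, y to its left, z up, the work surface at z = 0. Lengths are in m, angles in rad, forces in N, time in s.
With the tool pointing down it reaches from about 0.275 to 0.85 m from the base axis. Payload 19 kg.
Tool frame: the origin (TCP) lies where the fingers leave the gripper's body, on its centre line; the fingertips stand 73 mm ahead of it and the grasp point (between the pads) lies 54 mm ahead of it; z points along the fingers, y is the direction in which the jaws open and shut (so a half turn about z gives the same grasp; the last joint's range is limited). The gripper opens to 85 mm and grips with 20 to 120 N. Pads are 22 mm wide; open, the fingers measure 114 mm over their backs; the gripper's body (76 mm by 85 mm) begins 54 mm behind the grasp point. The pads swing forward as they close: fully open they stand 13 mm farther back than shut.
Start: joints at [1.137, 0.15, 1.437, -0, 1.554, -0.134], TCP at [0.17, 0.549, 0.304] pointing down, gripper open.
Joint ranges: [-2.8, 2.8], [-0.68, 2.1], [0.12, 2.68], [-1.39, 4.53], [0.16, 2.79], [-2.81, 2.81]. Speed limits (rad/s): [1.89, 1.89, 2.22, 3.01, 3.01, 3.01].

INTERFACE

Orientations are given as [roll, pitch, yaw] about the fixed x, y, z axes, in that order (R = Rz(yaw) Ry(pitch) Rx(roll)).
In Python, from cell import telemetry, viewer, job_done gives the robot as it stands. The module is installed in compiled form; this text tells all that it offers.
- The arm moves only by the tool step_arm, never from a script. Its argument "targets" is text: rows parted by semicolons, each of 7 numbers parted by spaces: the shift along the world's x, y, z in mm, then the turn, a rotation vector about the world's x, y, z in degrees, then the finger opening in mm, from 0 to 85.4. A call has 1 to 8 rows; each row shifts and turns the commanded pose from where the row before left it; what a row does not reach is not made up. A row lasts 1/10 s, in which the tool goes at most 50 mm and 8.59 degrees, less where a joint would pass 70% of its speed; a pose out of reach is approached as far as the arm can. A call is refused whole if a number of a shift passes 50 or a number of a turn 8.59, either way. A call with a gripper value outside its range is refused whole. The fingers move at their own pace and stop on an object; the grip force is fixed at half the most. Time passes only in rows, so rows that do not move let the fingers close. It gives the time, the measured TCP pose, the force and the opening at its end, in the units of the state.
- telemetry.read_state(): the state, without advancing time (a new reading comes with each control period).
- viewer.camera(name): name is "side" or "top" or "wrist"; returns a dict with "pixels" (400x640x3 uint8, red, green, blue), "vfov" (degrees; the focal length in pixels is half the picture's height over the tangent of half this angle, whatever the lens; pixels are square), "cx", "cy" (the principal point, pixels), "position" and "orientation" of the camera in the world; the wrist camera has in their place "hand_eye" (4x4, takes a point from camera to tool coordinates, whose origin is the TCP and whose axes are the flange's). Camera axes: x right, y up, looking along -z (the intrinsics and any distortion apply to the point x, -y, -z); pixel columns grow to the right and rows downward; lengths in m; the calibration is good to about 2 mm. A picture is of the moment at which its call begins: read the wrist's pose just before it. There is no depth.
- job_done(): hands the job in, once; it reports no verdict.
The state is a dict: "t": time; "q": joint angles; "joint_vel": joint speeds; "joint_efforts": joint torques, N m; "ee_pos": TCP position; "tcp_rot": TCP orientation; "force": force on the tool from outside, world axes, zero at the start; "torque": the same for the moment, N m; "width": finger opening in m.
Only numpy, scipy, OpenCV 4.12 (cv2) and the standard library are available. Lean on these libraries where they do the work, as an engineer would, in place of code of your own. Each camera call takes 0.05 s, during which the arm holds its last target.

## Working session

There is one attempt and no reset: what is moved stays moved. The work goes in short steps, Python scripts to look and compute and a tool call to move; the robot and the scene stay as the last step left them, time stands still between calls to the robot, and variables do not carry over. Pictures are saved under pics/ and viewed, and the job is handed in when it is done.

Besides the shell and the picture viewer there is one more tool, called after "Call:" as a command line: name --argument value ..., lists and objects as JSON in quotes. step_arm: Moves the arm, as the interface text tells. Its arguments: {"type":"object","properties":{"targets":{"type":"string"}},"required":["targets"]}

```bash
mkdir -p pics; python3 - <<'E'
from cell import telemetry, viewer
import cv2,numpy as np,json
print(telemetry.read_state())
for n in ["top","side"]:
    c=viewer.camera(n); p=c.pop("pixels"); print(n,c)
    np.savez(f"{n}0.npz",p=p)
    json.dump({k:np.array(v).tolist() for k,v in c.items()},open(f"{n}0.json","w"))
    cv2.imwrite(f"pics/{n}0.png",p[:,:,::-1])
E
```

```text
{'t': 0.0, 'q': array([ 1.13699705e+00,  1.50968673e-01,  1.43801275e+00,  2.65111672e-05,
        1.55378008e+00, -1.34014571e-01]), 'joint_vel': array([-0.00057047,  0.00228857, -0.00145428,  0.00028287,  0.00028779,
       -0.00023949]), 'joint_efforts': array([ 6.05008259e-03, -7.13039732e+01, -5.70905113e+01,  4.18475274e-04,
        8.43048678e-03, -2.55785494e-05]), 'ee_pos': array([0.16976253, 0.54921086, 0.30329437]), 'tcp_rot': array([-3.14043782e+00, -1.82443681e-04,  2.84180737e+00]), 'force': array([ 0.35787885, -0.36415468,  0.04375002]), 'torque': array([ 0.08769717, -0.00301033,  0.00614239]), 'width': 0.08576248444207707}
top {'vfov': 51.68084442362033, 'cx': 320.46089702193615, 'cy': 203.2453794736368, 'position': array([0.46348781, 0.09010089, 1.07531671]), 'orientation': array([ 0.06022424,  0.01034233, -1.58084489])}
side {'vfov': 56.919651354117, 'cx': 319.65367104510887, 'cy': 202.3870364636195, 'position': array([ 0.11123096, -0.62268632,  0.54596426]), 'orientation': array([ 1.06141209,  0.01997832, -0.53996439])}
```

View pics/top0.png

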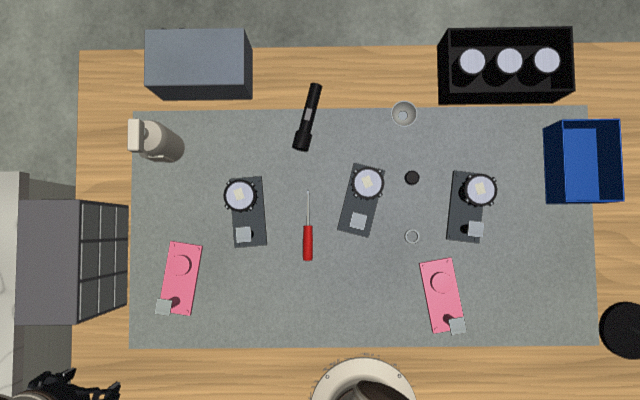

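View pics/side0.png

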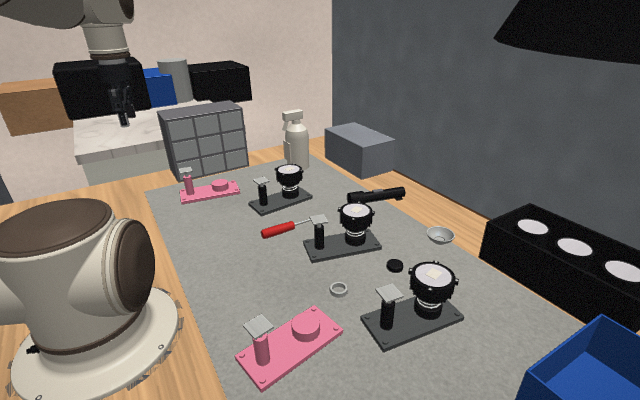

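```bash
cat > h.py <<'E'
import numpy as np,cv2,json
from scipy.spatial.transform import Rotation as R
def ray(c,u,v):
    f=200/np.tan(np.radians(c["vfov"]/2))
    d=np.array([(u-c["cx"])/f,-(v-c["cy"])/f,-1.])
    return R.from_euler("xyz",c["orientation"]).apply(d)
def at(c,u,v,z):
    d=ray(c,u,v);p=np.array(c["position"]);return p+d*(z-p[2])/d[2]
def proj(c,X):
    f=200/np.tan(np.radians(c["vfov"]/2))
    q=R.from_euler("xyz",c["orientation"]).inv().apply(np.array(X)-np.array(c["position"]))
    return np.array([c["cx"]+f*q[0]/-q[2],c["cy"]-f*q[1]/-q[2]])
E
python3 - <<'E'
from h import *
c=json.load(open("top0.json"));p=np.load("top0.npz")["p"]
pi=p.astype(int)
m=((pi[:,:,2]>pi[:,:,0]+5)&(pi.min(2)>150)).astype(np.uint8)
n,l,s,ce=cv2.connectedComponentsWithStats(m)
for i in range(1,n):
    if s[i,4]>80: print(s[i],ce[i],at(c,*ce[i],0.1),at(c,*ce[i],0.0935))
crop=p[150:345,140:520][:,:,::-1]
cv2.imwrite("pics/crop.png",cv2.resize(crop,None,fx=2.1,fy=2.1,interpolation=cv2.INTER_CUBIC))
for n_,(u0,v0) in dict(L=(215,165),M=(330,155),Rr=(440,160)).items():
    cv2.imwrite(f"pics/c{n_}.png",cv2.resize(p[v0:v0+95,u0:u0+75][:,:,::-1],None,fx=6,fy=6,interpolation=cv2.INTER_CUBIC))
ims=[cv2.imread(f"pics/c{k}.png")[:, :] for k in ("L","M","Rr")]
cv2.imwrite("pics/c3.png",cv2.resize(np.hstack(ims),None,fx=.59,fy=.59))
E
```

```text
[460  49  25  24 449] [472.0935412   60.84187082] [ 0.86187093 -0.26882962  0.1       ] [ 0.86452595 -0.27122171  0.0935    ]
[498  49  24  24 451] [509.34368071  60.2195122 ] [ 0.86212309 -0.35811199  0.1       ] [ 0.86477979 -0.36109911  0.0935    ]
[535  48  24  24 453] [546.64679912  59.70419426] [ 0.86210995 -0.44735666  0.1       ] [ 0.86476656 -0.45093854  0.0935    ]
[355 170  26  26 444] [367.73423423 182.86711712] [ 0.56959089 -0.01294274  0.1       ] [ 0.57029801 -0.01362947  0.0935    ]
[468 177  26  26 446] [480.62556054 189.79820628] [ 0.55017005 -0.27890907  0.1       ] [ 0.55074774 -0.28136834  0.0935    ]
[226 183  27  26 441] [239.40136054 195.53287982] [0.54279027 0.29181438 0.1       ] [0.54331878 0.2931587  0.0935    ]
[350 213  17  17 202] [357.84158416 220.85148515] [0.47987217 0.01187799 0.1       ] [0.47998137 0.01135667 0.0935    ]
[468 221  16  16 211] [475.62085308 228.78199052] [ 0.45843879 -0.2641446   0.1       ] [ 0.45840514 -0.26650547  0.0935    ]
[236 227  15  16 187] [243.44385027 234.35828877] [0.45078391 0.28209052 0.1       ] [0.45069924 0.28337004 0.0935    ]
[449 318  16  14 116] [456.04310345 322.99137931] [ 0.24102051 -0.21184564  0.1       ] [ 0.23953788 -0.21385796  0.0935    ]
```

View pics/c3.png

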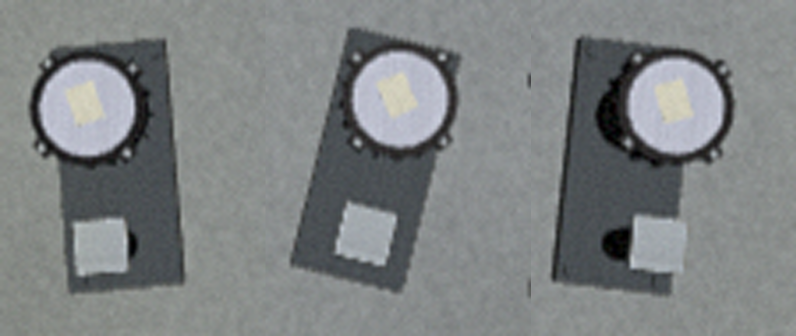

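Candidates (top image): grey mounts with lamps at (239,196), (368,183) and (481,190), and tags at (243,234), (358,221) and (476,229). The lookalikes are the pink stations at (181,265) with tag (163,307), and (438,281) with tag (456,323). The crop shows three grey bases with lensed lamps and square tags, and the lamp–tag distance comes out at 93 mm on each, as specified. I choose the grey ones and start at the left (0.543, 0.292).

Call:
step_arm --targets "20 -40 0 0 0 0 0;20 -40 0 0 0 0 0;20 -40 0 0 0 0 0;40 -17 0 0 0 0 0;40 -17 0 0 0 0 0;40 -17 0 0 0 0 0;40 -17 0 0 0 0 0;40 -17 0 0 0 0 0"

```text
t: 0.9
ee_pos: [0.4313, 0.3432, 0.3037]
tcp_rot: [-3.141, -0.0, 2.842]
force: [-1.3, 1.2, -0.8]
width: -0.0002
```

Call:
step_arm --targets "37 -17 0 0 0 0 0;37 -17 0 0 0 0 0;38 -17 -20 0 0 0 0;0 0 -40 0 0 0 0;0 0 -40 0 0 0 0;0 0 0 0 0 0 0;0 0 0 0 0 0 0;0 0 0 0 0 0 0"

```text
t: 1.7
ee_pos: [0.5424, 0.2938, 0.2065]
tcp_rot: [3.14, 0.002, 2.842]
force: [-0.2, 0.5, 1.1]
width: 0.0
```

```bash
python3 - <<'E'
from h import *
from cell import telemetry, viewer
s=telemetry.read_state();print(s["ee_pos"],s["force"],s["t"])
c=viewer.camera("top");p=c["pixels"]
c2=viewer.camera("side")["pixels"]
cv2.imwrite("pics/t1.png",np.hstack([cv2.resize(p[130:280,180:330],(390,390),interpolation=2),cv2.resize(c2[100:300,180:380],(390,390),interpolation=2)])[:,:,::-1])
E
```

```text
[0.54237566 0.29382042 0.2065014 ] [-0.19448579  0.47143692  1.10592201] 1.7
```

View pics/t1.png

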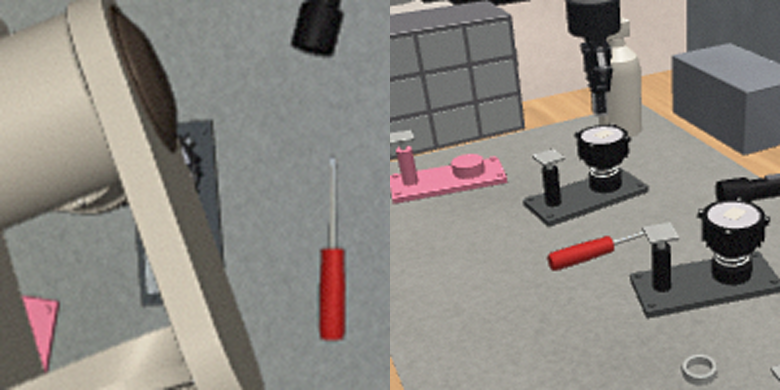

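The picture shows the closed fingers straight above the left lamp. I'll go down in steps.

Call:
step_arm --targets "0 0 -15 0 0 0 0;0 0 -8 0 0 0 0;0 0 0 0 0 0 0;0 0 0 0 0 0 0;0 0 0 0 0 0 0"

```text
t: 2.3
ee_pos: [0.5419, 0.2934, 0.1812]
tcp_rot: [3.142, 0.0, 2.842]
force: [0.2, -0.3, 0.2]
width: 0.0002
```

```bash
python3 - <<'E'
from cell import telemetry
s=telemetry.read_state();print(s["ee_pos"],s["force"],s["t"])
E
```

```text
[0.54194473 0.29336587 0.18116677] [ 0.16458877 -0.30057296  0.24262902] 2.3
```

Call:
step_arm --targets "0 0 -3 0 0 0 0;0 0 -3 0 0 0 0;0 0 -3 0 0 0 0;0 0 0 0 0 0 0;0 0 0 0 0 0 0;0 0 0 0 0 0 0"

```text
t: 2.9
ee_pos: [0.5418, 0.2933, 0.172]
tcp_rot: [-3.142, 0.0, 2.842]
force: [-0.4, -0.5, 2.4]
width: 0.0
```

Call:
step_arm --targets "0 0 -3 0 0 0 0;0 0 -2 0 0 0 0;0 0 0 0 0 0 0;0 0 0 0 0 0 0;0 0 0 0 0 0 0"

```text
t: 3.4
ee_pos: [0.5419, 0.2933, 0.167]
tcp_rot: [3.141, 0.0, 2.842]
force: [-1.0, -0.5, 5.6]
width: 0.0003
```

Call:
step_arm --targets "0 0 -3 0 0 0 0;0 0 -2 0 0 0 0;0 0 0 0 0 0 0;0 0 0 0 0 0 0;0 0 0 0 0 0 0"

```text
t: 3.9
ee_pos: [0.5419, 0.2934, 0.1623]
tcp_rot: [3.141, 0.0, 2.842]
force: [-3.4, -1.9, 10.2]
width: -0.0002
```

Call:
step_arm --targets "0 0 0 0 0 0 0;0 0 0 0 0 0 0"

```text
t: 4.1
ee_pos: [0.5419, 0.2934, 0.1623]
tcp_rot: [3.141, 0.0, 2.842]
force: [-3.1, -0.6, 10.1]
width: 0.0001
```

Call:
step_arm --targets "0 0 4 0 0 0 0;0 0 8 0 0 0 0;0 0 15 0 0 0 0;0 0 25 0 0 0 0;0 0 0 0 0 0 0;0 0 0 0 0 0 0"

```text
t: 4.7
ee_pos: [0.5419, 0.2934, 0.2147]
tcp_rot: [3.141, 0.001, 2.842]
force: [-0.2, -1.1, -1.2]
width: -0.0
```

Call:
step_arm --targets "3.5 -38.5 0 0 0 0 0;3.5 -38.5 0 0 0 0 0;3.5 -38.5 0 0 0 0 0;3.5 -38.5 0 0 0 0 0;3.5 -38 0 0 0 0 0;3.5 -38 0 0 0 0 0;3.5 -38 0 0 0 0 0;3.5 -38 0 0 0 0 0"

```text
t: 5.5
ee_pos: [0.5694, -0.0142, 0.2133]
tcp_rot: [-3.141, -0.001, 2.842]
force: [0.6, 0.3, 0.2]
width: 0.0
```

Call:
step_arm --targets "0 0 -10 0 0 0 0;0 0 -10 0 0 0 0;0 0 -8 0 0 0 0;0 0 -5 0 0 0 0;0 0 0 0 0 0 0;0 0 0 0 0 0 0;0 0 0 0 0 0 0"

```text
t: 6.2
ee_pos: [0.57, -0.0124, 0.1813]
tcp_rot: [-3.142, 0.001, 2.842]
force: [0.4, -0.3, 0.2]
width: -0.0003
```

Call:
step_arm --targets "0 0 -3 0 0 0 0;0 0 -3 0 0 0 0;0 0 -3 0 0 0 0;0 0 0 0 0 0 0;0 0 0 0 0 0 0;0 0 0 0 0 0 0"

```text
t: 6.8
ee_pos: [0.5698, -0.0127, 0.172]
tcp_rot: [-3.141, -0.0, 2.842]
force: [-1.1, 0.4, 1.9]
width: -0.0002
```

Call:
step_arm --targets "0 0 -3 0 0 0 0;0 0 -2 0 0 0 0;0 0 0 0 0 0 0;0 0 0 0 0 0 0;0 0 0 0 0 0 0"

```text
t: 7.3
ee_pos: [0.5699, -0.0127, 0.167]
tcp_rot: [-3.142, 0.0, 2.842]
force: [0.2, 0.7, 3.7]
width: -0.0001
```

Call:
step_arm --targets "0 0 -3 0 0 0 0;0 0 -2 0 0 0 0;0 0 0 0 0 0 0;0 0 0 0 0 0 0;0 0 0 0 0 0 0"

```text
t: 7.8
ee_pos: [0.5699, -0.0127, 0.162]
tcp_rot: [-3.142, 0.0, 2.842]
force: [0.1, 0.3, 6.4]
width: -0.0001
```

Call:
step_arm --targets "0 0 0 0 0 0 0;0 0 0 0 0 0 0"

```text
t: 8.0
ee_pos: [0.5699, -0.0127, 0.1621]
tcp_rot: [-3.142, 0.0, 2.842]
force: [-0.7, 0.4, 6.9]
width: -0.0003
```

The middle mount took about 6.5 N at about 10 mm, which points to soft. I'll release it and go to the right one.

Call:
step_arm --targets "0 0 4 0 0 0 0;0 0 8 0 0 0 0;0 0 15 0 0 0 0;0 0 25 0 0 0 0;0 0 0 0 0 0 0;0 0 0 0 0 0 0"

```text
t: 8.6
ee_pos: [0.5699, -0.0127, 0.2148]
tcp_rot: [-3.142, 0.001, 2.842]
force: [0.3, 0.3, 0.5]
width: -0.0001
```

Call:
step_arm --targets "-2.5 -38 0 0 0 0 0;-2.5 -38 0 0 0 0 0;-3 -38 0 0 0 0 0;-3 -38 0 0 0 0 0;-3 -38 0 0 0 0 0;-3 -38 0 0 0 0 0;-3 -38 0 0 0 0 0;0 0 0 0 0 0 0"

```text
t: 9.4
ee_pos: [0.5488, -0.2825, 0.2128]
tcp_rot: [-3.141, -0.002, 2.838]
force: [-1.2, 0.2, 0.3]
width: 0.0001
```

Call:
step_arm --targets "0 0 -10 0 0 0 0;0 0 -10 0 0 0 0;0 0 -8 0 0 0 0;0 0 -5 0 0 0 0;0 0 0 0 0 0 0;0 0 0 0 0 0 0;0 0 0 0 0 0 0"

```text
t: 10.1
ee_pos: [0.55, -0.2786, 0.1813]
tcp_rot: [-3.141, 0.001, 2.842]
force: [0.2, 0.7, 0.7]
width: -0.0002
```

Call:
step_arm --targets "0 0 -3 0 0 0 0;0 0 -3 0 0 0 0;0 0 -3 0 0 0 0;0 0 0 0 0 0 0;0 0 0 0 0 0 0;0 0 0 0 0 0 0"

```text
t: 10.7
ee_pos: [0.5498, -0.2787, 0.1721]
tcp_rot: [-3.141, 0.0, 2.842]
force: [-1.3, -0.4, 4.3]
width: 0.0
```

Call:
step_arm --targets "0 0 -3 0 0 0 0;0 0 -2 0 0 0 0;0 0 0 0 0 0 0;0 0 0 0 0 0 0;0 0 0 0 0 0 0"

```text
t: 11.2
ee_pos: [0.5499, -0.2787, 0.1674]
tcp_rot: [-3.141, 0.0, 2.842]
force: [-3.2, 1.4, 11.1]
width: -0.0003
```

Call:
step_arm --targets "0 0 -3 0 0 0 0;0 0 -2 0 0 0 0;0 0 0 0 0 0 0;0 0 0 0 0 0 0;0 0 0 0 0 0 0"

```text
t: 11.7
ee_pos: [0.5499, -0.2787, 0.163]
tcp_rot: [-3.141, 0.001, 2.842]
force: [-6.6, 3.0, 16.0]
width: -0.0
```

Call:
step_arm --targets "0 0 0 0 0 0 0;0 0 0 0 0 0 0"

```text
t: 11.9
ee_pos: [0.5499, -0.2787, 0.1629]
tcp_rot: [-3.141, 0.001, 2.842]
force: [-5.7, 2.9, 15.8]
width: 0.0
```

Right took about 16 N (stiff), left about 10 N (medium) and middle about 6.5 N (soft). I'll push the middle tag at (0.480, 0.0115).

Call:
step_arm --targets "0 0 4 0 0 0 0;0 0 8 0 0 0 0;0 0 15 0 0 0 0;0 0 25 0 0 0 0;0 0 0 0 0 0 0;0 0 0 0 0 0 0"

```text
t: 12.5
ee_pos: [0.5499, -0.2787, 0.2145]
tcp_rot: [-3.141, 0.001, 2.842]
force: [-0.3, -0.3, -0.8]
width: 0.0003
```

Call:
step_arm --targets "-10 41 0 0 0 0 0;-10 41 0 0 0 0 0;-10 41 0 0 0 0 0;-10 41 0 0 0 0 0;-10 42 0 0 0 0 0;-10 42 0 0 0 0 0;-10 42 0 0 0 0 0;0 0 0 0 0 0 0"

```text
t: 13.3
ee_pos: [0.4784, 0.0151, 0.2135]
tcp_rot: [3.141, -0.001, 2.846]
force: [1.9, -0.4, 0.1]
width: 0.0003
```

Call:
step_arm --targets "0 0 -10 0 0 0 0;0 0 -10 0 0 0 0;0 0 -8 0 0 0 0;0 0 -5 0 0 0 0;0 0 0 0 0 0 0;0 0 0 0 0 0 0;0 0 0 0 0 0 0"

```text
t: 14.0
ee_pos: [0.48, 0.0111, 0.1812]
tcp_rot: [-3.142, 0.001, 2.842]
force: [0.8, 0.5, -0.4]
width: 0.0003
```

```bash
python3 - <<'E'
from h import *
from cell import telemetry, viewer
s=telemetry.read_state();print(s["ee_pos"],s["force"],s["t"])
c2=viewer.camera("side")["pixels"]
cv2.imwrite("pics/s2.png",cv2.resize(c2[130:290,240:440],(800,600),interpolation=2)[:,:,::-1])
w=viewer.camera("wrist")["pixels"]
cv2.imwrite("pics/w2.png",w[:,:,::-1])
E
```

```text
[0.48001503 0.01113969 0.18118403] [ 0.80388233  0.46417228 -0.37134838] 14.0
```

View pics/s2.png

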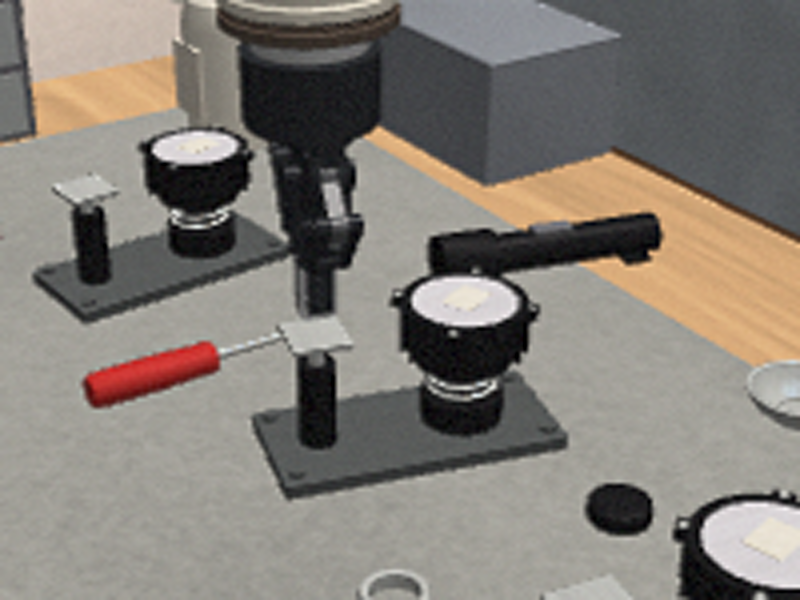

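View pics/w2.png

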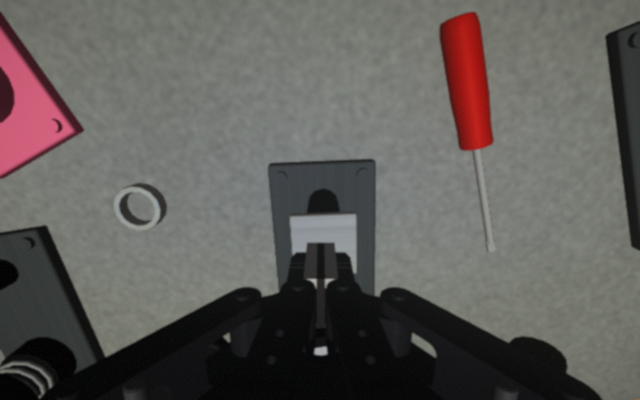

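Both views show the closed fingers above the middle tag (side crop about (315,330), wrist image about (322,235)). I'll push down.

Call:
step_arm --targets "0 0 -8 0 0 0 0;0 0 -5 0 0 0 0;0 0 -4 0 0 0 0;0 0 -4 0 0 0 0;0 0 -4 0 0 0 0;0 0 0 0 0 0 0;0 0 0 0 0 0 0;0 0 0 0 0 0 0"

```text
t: 14.9
ee_pos: [0.4799, 0.0113, 0.1559]
tcp_rot: [-3.142, 0.0, 2.842]
force: [0.4, 0.3, 0.2]
width: -0.0001
```

Call:
step_arm --targets "0 0 -2 0 0 0 0;0 0 -2 0 0 0 0;0 0 -1 0 0 0 0;0 0 0 0 0 0 0;0 0 0 0 0 0 0;0 0 0 0 0 0 0"

```text
t: 15.5
ee_pos: [0.4797, 0.0113, 0.1508]
tcp_rot: [-3.141, -0.0, 2.842]
force: [0.5, 0.5, -0.2]
width: -0.0
```

```bash
python3 - <<'E'
from h import *
from cell import telemetry, viewer
c2=viewer.camera("side")["pixels"]
cv2.imwrite("pics/s3.png",cv2.resize(c2[130:290,240:440],(800,600),interpolation=2)[:,:,::-1])
E
```

```text
(no output)
```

View pics/s3.png

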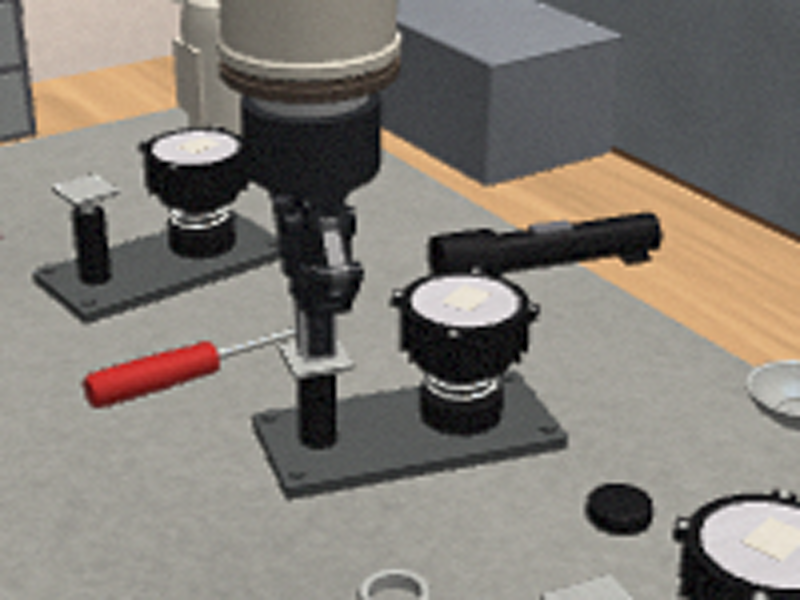

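The tag moved down with the fingers, and its plate is now at (318,360) in the crop, nearly on the sleeve. The static force relaxes because friction holds the tag. I'll step on to feel the end stop.

Call:
step_arm --targets "0 0 -1 0 0 0 0;0 0 0 0 0 0 0;0 0 0 0 0 0 0"

```text
t: 15.85
ee_pos: [0.4798, 0.0113, 0.1498]
tcp_rot: [-3.141, -0.0, 2.842]
force: [-0.1, -0.3, 0.6]
width: 0.0001
```

Call:
step_arm --targets "0 0 -1 0 0 0 0;0 0 0 0 0 0 0;0 0 0 0 0 0 0"

```text
t: 16.15
ee_pos: [0.4798, 0.0113, 0.1495]
tcp_rot: [-3.141, 0.0, 2.842]
force: [-5.7, 0.5, 14.0]
width: 0.0003
```

The end stop is felt: 14 N, and TCP z stalls at 149.5 mm against an expected 150 mm. I'll retreat and move clear to check.

Call:
step_arm --targets "0 0 4 0 0 0 0;0 0 10 0 0 0 0;0 0 20 0 0 0 0;0 0 40 0 0 0 0;0 0 50 0 0 0 0;0 0 50 0 0 0 0;0 0 0 0 0 0 0;0 0 0 0 0 0 0"

```text
t: 16.95
ee_pos: [0.4799, 0.0113, 0.3243]
tcp_rot: [3.141, 0.002, 2.842]
force: [0.9, 0.2, -0.3]
width: 0.0001
```

Call:
step_arm --targets "-20 40 0 0 0 0 0;-20 40 0 0 0 0 0;-20 40 0 0 0 0 0;-20 40 0 0 0 0 0;-20 40 0 0 0 0 0;-20 40 0 0 0 0 0;-20 40 0 0 0 0 0;0 0 0 0 0 0 0"

```text
t: 17.75
ee_pos: [0.3371, 0.2947, 0.3219]
tcp_rot: [-3.141, -0.002, 2.847]
force: [0.4, -0.1, -0.1]
width: -0.0
```

```bash
python3 - <<'E'
from h import *
from cell import telemetry, viewer
s=telemetry.read_state();print(s["ee_pos"],s["force"],s["t"])
c=viewer.camera("side");p=c["pixels"]
pi=p.astype(int);old=cv2.imread("pics/side0.png")[:,:,::-1]
cv2.imwrite("pics/s4.png",np.vstack([cv2.resize(x[150:350,230:480],(375,300),interpolation=2) for x in (old,p)])[:,:,::-1])
# edge (front corner) check of tags: predicted plate centres at z
for n,xy in dict(L=(.4507,.2834),M=(.48,.0114),R=(.4584,-.2665)).items():
    print(n,[proj(c,[*xy,z]).round(1) for z in (.077,.0935)])
t=viewer.camera("top")["pixels"];o=cv2.imread("pics/top0.png")[:,:,::-1]
cv2.imwrite("pics/t4.png",np.vstack([x[90:350,120:520] for x in (o,t)])[:,:,::-1])
E
```

```text
[0.33709811 0.29470372 0.3218544 ] [ 0.40612074 -0.13900413 -0.06531247] 17.75
L [array([262.2, 184.4]), array([261.6, 179.2])]
M [array([319.5, 224.4]), array([319.4, 218.4])]
R [array([390. , 299.6]), array([390.7, 292.6])]
```

View pics/s4.png

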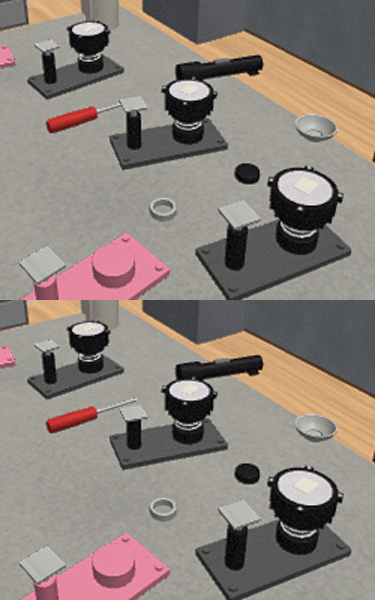

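View pics/t4.png

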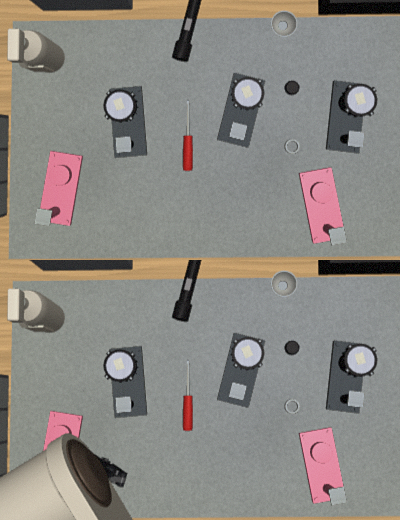

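The before/after views show the middle plate lowered onto its sleeve (side crop about (133,412)). The left and right tags stand as before, the lamps have sprung back, and the loose objects haven't moved.

```bash
python3 -c "
from cell import job_done
print(job_done())"
```

```text
the job is handed in; nothing more can be done
None
```

I pressed the three lamps from left to right, found the middle mount softest, pushed its tag all the way down and handed the job in. `job_done` gives no verdict.

- **Feel:** at about 10 mm depth the left lamp took about 10 N (medium), the middle about 6.5 N (soft) and the right about 16 N (stiff). All three lamps sprang back and none reached its stop.
- **Tag:** while the middle tag was sliding, the readings after each hold were near 0 N rather than the expected 4 N, so I checked by picture that it was moving. It then met its end stop: 14 N, with the fingertips at 76.5 mm against a nominal 77 mm.
- **Final views:** in the top and side pictures the middle tag is down on its sleeve, the left and right tags still stand, and the loose objects are where they were. I judged these by eye and did not measure the final tag height from the images.
- **Time:** the robot's clock was at about 18 s of the 54 s allowed, and the arm was clear of everything.

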